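# Roll the gudgeon pin into the V-cradle and secure it for sea

### The arm

A 6-joint arm with a two-finger parallel gripper is mounted at the origin on a cart in front of the work surface, level with it; the furniture and walls round the work are solid. World frame = base frame: x ahead of the robot, y to its left, z up, the work surface at z = 0. Lengths are in m, angles in rad, forces in N, time in s.
With the tool pointing down it reaches from about 0.25 to 0.725 m from the base axis. Payload 4 kg.
Tool frame: the origin (TCP) lies on the centre line of the jaws, within the pads' length; the fingertips stand 17 mm ahead of it and the grasp point (between the pads) lies 2 mm behind it; z points along the fingers, y is the line along which they close (so a half turn about z gives the same grasp; the last joint's range is limited). The gripper opens to 85 mm and grips with 20 to 120 N. Pads are 22 mm wide; open, the fingers measure 114 mm over their backs; the gripper's body (76 mm by 85 mm) begins 54 mm behind the grasp point. The pads swing forward as they close: fully open they stand 13 mm farther back than shut.
Start: joints at [-1.266, 0.241, 0.005, 1.335, 0, 1.571], TCP at [0.15, -0.477, 0.248] pointing down, gripper open.
Joint ranges: [-2.72, 2.72], [-1.05, 1.87], [-1.09, 1.28], [-1.99, 2.15], [-1.42, 1.44], [-3.14, 3.14]. Speed limits (rad/s): [2.79, 2.79, 3.14, 3.14, 3.14, 3.14].

### API

Orientations are given as a unit quaternion [x, y, z, w].
In Python, from workcell import get_obs, imaging, order gives the robot as it stands.
- The arm moves only by the tool apply_moves, never from a script. Its argument "targets" is a list that holds one entry, the list of rows, each a list of 5 numbers: the shift along the world's x, y, z in units of 40 mm (1.0 is 40 mm), then the turn about the world's z in degrees, then the gripper command: -1 is shut, 1 is fully open, values between are in proportion. In form: [[[dx, dy, dz, turn, fingers], ...]]. A call has 1 to 8 rows; each row shifts and turns the commanded pose from where the row before left it; what a row does not reach is not made up. A row lasts 1/12 s, in which the tool goes at most 41.7 mm and 7.16 degrees, less where a joint would pass 70% of its speed; a pose out of reach is approached as far as the arm can. A call is refused whole if a number of a shift passes 1 or a number of a turn 7.16, either way. A call with a gripper value outside its range is refused whole. The fingers move at their own pace and stop on an object; the grip force is fixed at half the most. Time passes only in rows, so rows that do not move let the fingers close. It gives the time, the measured TCP pose, the force, the opening and the grip force at its end, in the units of the state.
- get_obs(): the state, without advancing time (a new reading comes with each control period).
- imaging.camera(name): name is "side" or "top"; returns (picture, depth): 400x640x3 uint8, blue, green, red; 400x640 float32, m along the optical axis (not along the pixel's ray), 0 where there is no reading.
- imaging.get_calibration(name): a dict with "camera_matrix" (3x3 intrinsics, pixels), "eye" and "rotation" of the camera in the world. Camera axes: x right, y down, z forward; pixel columns grow to the right and rows downward; lengths in m; the calibration is good to about 2 mm. A picture is of the moment at which its call begins. get_calibration takes no time and is no camera call.
- order.job_done(): hands the job in; it is judged then, once.
The state is a dict: "clock": time; "joint_pos": joint angles; "joint_vel": joint speeds; "tau": joint torques, N m; "eef_pos": TCP position; "tool_rot": TCP orientation; "ft_force": force on the tool from outside, world axes, zero at the start; "ft_torque": the same for the moment, N m; "grip_width": finger opening in m; "grasp_force": force on a finger pad.
Only numpy, scipy, OpenCV 4.12 (cv2) and the standard library are available. Lean on these libraries where they do the work, as an engineer would, in place of code of your own. Each camera call takes 0.05 s, during which the arm holds its last target. There are 200 camera calls.

### The job

Roll the loose gudgeon pin along the surface plate, up the loading ramp and into the V of the cradle, push it endways until it butts against the end stop, and then swing the keeper arm all the way across the top of the pin so that it cannot roll out when the ship heels. Only push with the fingertips or the outside of the fingers: do not grip, lift or upend the pin, and leave the other loose things where they are.

Things in the scene. Friction and masses are not known exactly. Their poses are not given: they have to be found in the camera images.
- gudgeon_pin: hollow bright steel gudgeon pin (plain round tube), oiled, 40 mm diameter, 90 mm long, about 0.5 kg, lying on the plate 12 to 15 cm from the V on the ramp side. Origin on its axis at mid-length; y along the pin, x and z turn as it rolls (z up at the start). Let go on the flat it soon stops; on the ramp it rolls back. It must really roll (about a quarter turn or more); push its side level with its axis or lower
- surface_plate: cast-iron surface plate on the bench that carries the job: 300 x 162 mm (its x, y), top 40 mm above the bench; origin: centre of its underside. An open ring 112 mm high stands 8 mm to its left, a tube 69 mm high 5 mm to its right at the back, and beyond the ring a piston 0.32 m tall
- cradle: dark cast V-cradle, fixed on the plate. Origin on the plate's top below the bottom of the V, midway along it; z up, y along the V. 90 degree V, y -40 to 40 mm, flanks rising at 45 degrees from x = 0, z = 2 mm. On -x the flank ends in a wall 40 mm high (x -38 to -58 mm). The -y end of the V is open; the seated pin sticks out there
- lip (a point): middle of the lip, 17.5 mm above the plate, that ends the V's flank on the cradle's +x side (lip flat x 15.5 to 19 mm); axes as the cradle's. From it the loading ramp, 80 mm wide, runs straight down to the plate at cradle x = 80 mm. The pin rolls in up this ramp, in the cradle's -x direction
- v_seat (a point): point on the end stop's inner face where the seated pin's axis meets it: cradle x = 0, y = 40 mm, z = 30.3 mm; axes as the cradle's. The end stop is an upright steel plate 8 mm thick and 46 mm high (cradle y 40 to 48, x -41 to 9 mm). With the pin home its origin is 45 mm from here in -y
- pivot (a point): centre of the keeper's pivot at the top face of the arm: cradle x = -48, y = -12, z = 60 mm; the head of its screw rises 6.5 mm more
- knob (a point): middle of the upright round knob at the tip of the keeper arm: 13.6 mm diameter, from 60 to 78.5 mm above the plate, this point at 71 mm, 52 mm from the pivot
- keeper (a joint): angle of the keeper, a flat steel arm 18 mm wide, 53 to 60 mm above the plate (top of the seated pin: 50 mm), turning on the upright pivot. 0: open, along the cradle's +y above the wall; grows clockwise seen from above to 1.57 at its stop, along +x right across the pin. About 0.7 N at the knob turns it; it stays where left. Closed, it bars the pin's way in
- oil_cup: bystander, to be left alone: small round grease tin with a green band, 74 mm diameter, 57 mm high; origin: centre of its underside
- extension_bar: bystander, to be left alone: bright socket extension bar lying on the bench, 149 mm long, 23 mm thick (thinner and longer than the gudgeon pin, and solid); origin: under its middle, bar along y
- felt_block: bystander, to be left alone: beige rubbing block, 32 x 55 x 24 mm; origin: centre of its underside
- nut_0: bystander, to be left alone: brown hexagon nut, 24 mm across, 13 mm high; origin: centre of its underside
- bolt_m8: bystander, to be left alone: small brown hexagon bolt standing on its head, 16 mm across, 25 mm high; origin: centre of its underside
- feeler_gauge: bystander, to be left alone: closed feeler gauge lying flat beside the plate, 18 x 91 x 10 mm, long side along its y; origin: centre of its underside

How it is judged:
By the outcome, as a careful person would: the job done as asked, in the order asked, and still so for the second after the job is handed in, with the robot touching nothing.
It also fails if it takes over 69 s, if anything falls off the work surface, if the arm or the gripper's body presses on something with over 40 N, if the wrist force passes 120 N, or if a joint passes its speed limit or range.

## Working session

There is one attempt and no reset: what is moved stays moved. The work goes in short steps, Python scripts to look and compute and a tool call to move; the robot and the scene stay as the last step left them, time stands still between calls to the robot, and variables do not carry over. Pictures are saved under pics/ and viewed, at most 10 in all, crops included, and the job is handed in when it is done.

Besides the shell and the picture viewer there is one more tool, called as a command line: name --argument value ..., lists and objects as JSON in quotes. apply_moves: Moves the arm, as the interface text tells. Its arguments: {"type":"object","properties":{"targets":{"type":"array","items":{"type":"array","items":{"type":"array","items":{"type":"number"}}}}},"required":["targets"]}

```bash
mkdir -p pics; cat > h.py <<'E'
from workcell import get_obs, imaging, order
import numpy as np, cv2
def cal(n):
    c=imaging.get_calibration(n); return np.array(c["camera_matrix"]),np.array(c["eye"]),np.array(c["rotation"])
def pts(n,d):
    K,e,R=cal(n); v,u=np.mgrid[0:400,0:640]
    r=np.stack([(u-K[0,2])/K[0,0],(v-K[1,2])/K[1,1],np.ones_like(u,float)],-1)
    return (r*d[...,None])@R.T+e
def ray(n,u,v,z):
    K,e,R=cal(n); r=R@np.array([(u-K[0,2])/K[0,0],(v-K[1,2])/K[1,1],1]); return e+r*(z-e[2])/r[2]
def proj(n,p):
    K,e,R=cal(n); q=K@(R.T@(np.array(p)-e)); return q[:2]/q[2]
E
python3 - <<'E'
from h import *
for n in("top","side"):
    p,d=imaging.camera(n); cv2.imwrite(f"pics/{n}0.png",p); np.save(f"{n}0.npy",d); K,e,R=cal(n); print(n,K.tolist(),e,R.round(3).tolist(),(d>0).mean())
o=get_obs(); print(o)
E
```

```text
top [[392.0165792273291, 0.0, 314.79579078895733], [0.0, 392.0165792273291, 192.69152876844643], [0.0, 0.0, 1.0]] [ 0.43766033 -0.29004258  1.04659026] [0.706, -0.705, 0.046, -0.05] 0.99600390625
side [[510.6599422287809, 0.0, 312.9908214152112], [0.0, 510.6599422287809, 195.0595684880272], [0.0, 0.0, 1.0]] [ 0.55825818 -1.12983124  0.7618781 ] [0.901, 0.005, 0.006, -0.434] 0.9826796875
{'clock': 0.1, 'joint_pos': array([-1.26600272e+00,  2.41324653e-01,  3.86238163e-03,  1.33522467e+00,
        9.50036775e-06,  1.57077574e+00]), 'joint_vel': array([ 2.77055624e-03,  1.73453387e-03,  3.62660037e-03, -8.87172523e-05,
        1.26725493e-03,  5.08117604e-04]), 'tau': array([ 1.10576075e-03, -3.73137724e+01,  2.53010148e+01,  1.08480459e-02,
        6.48659238e-05,  7.67740346e-06]), 'eef_pos': array([ 0.14988816, -0.47643683,  0.24750976]), 'tool_rot': array([ 9.88408060e-01,  1.51817695e-01, -1.38799895e-04, -9.35072636e-04]), 'ft_force': array([-1.08140451,  0.00414147, -0.69691277]), 'ft_torque': array([ 0.01760795, -0.03482379,  0.0089019 ]), 'grasp_force': 0.0, 'grip_width': 0.08547833299403326}
```

View pics/top0.png

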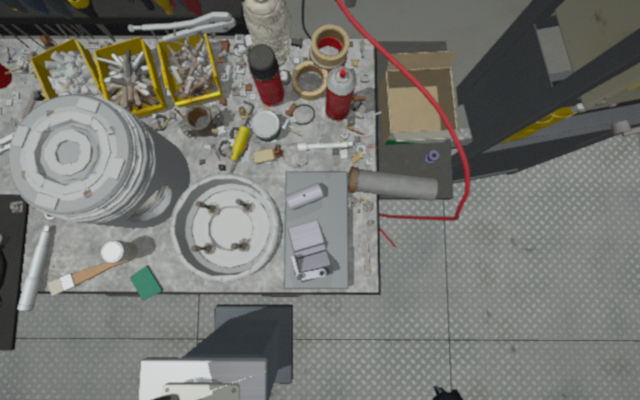

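View pics/side0.png

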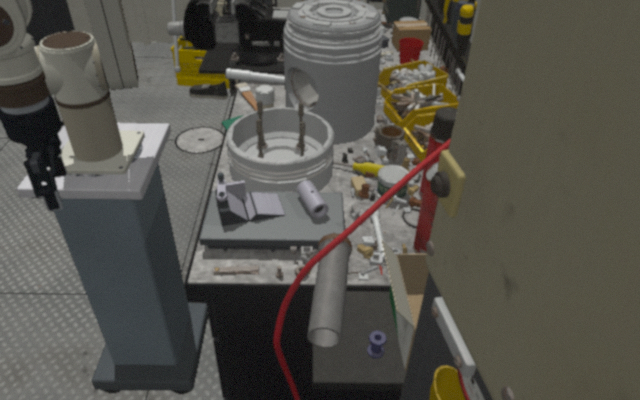

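The pin is at about (305,195) in the top view, with the ramp at (308,237) and the V and keeper at (310,265). The plate spans columns 285–348. The rotations come as quaternions, so I'll convert them and zoom in.

```bash
sed -i 's/np.array(c\["rotation"\])$/Rotation.from_quat(c["rotation"]).as_matrix()/; 2a from scipy.spatial.transform import Rotation' h.py
python3 - <<'E'
from h import *
t=cv2.imread("pics/top0.png");s=cv2.imread("pics/side0.png")
a=cv2.resize(t[165:295,275:360],None,fx=4.4,fy=4.4,interpolation=cv2.INTER_CUBIC)
b=cv2.resize(s[170:260,190:350],None,fx=2.6,fy=2.6,interpolation=cv2.INTER_CUBIC)
c=np.zeros((600,800,3),np.uint8);c[:a.shape[0],:a.shape[1]]=a;c[:b.shape[0],380:380+b.shape[1]]=b[:,:420]
cv2.imwrite("pics/crop.png",c)
d=np.load("top0.npy");P=pts("top",d)
print(cal("top")[2].round(3))
for u,v in[(290,175),(290,215),(343,215),(343,280),(370,240),(305,195),(308,235)]:print(u,v,P[v,u].round(4))
z=P[...,2];roi=np.zeros_like(z,bool);roi[165:295,275:360]=1
m=roi&(abs(z-.04)<.006)
k=cv2.morphologyEx(m.astype(np.uint8),cv2.MORPH_CLOSE,np.ones((35,35)))
q=P[m][:,:2].astype(np.float32);r=cv2.minAreaRect(q);print("plate",r,np.median(z[m]))
# pin
m=roi&(z>.055)&(z<.1);n,l,st,ce=cv2.connectedComponentsWithStats(m.astype(np.uint8))
for i in range(1,n):
    if st[i,4]>20:
        p=P[l==i];print(st[i],p.min(0).round(3),p.max(0).round(3),cv2.minAreaRect(p[:,:2].astype(np.float32)),p.mean(0))
E
```

```text
[[ 0.003 -0.991  0.135]
 [-1.    -0.002  0.005]
 [-0.004 -0.135 -0.991]]
290 175 [ 0.6217 -0.2203  0.0384]
290 215 [ 0.5169 -0.2217  0.0414]
343 215 [ 0.517  -0.3577  0.0437]
343 280 [ 0.3535 -0.3569  0.0386]
370 240 [ 4.543e-01 -4.317e-01 -4.000e-04]
305 195 [ 0.5636 -0.2611  0.0807]
308 235 [ 0.4656 -0.2684  0.0521]
plate ((0.4884573817253113, -0.2913694977760315), (0.31007564067840576, 0.21767249703407288), 0.283768892288208) 0.04105229010558564
[349 167  11  23 200] [ 0.583 -0.399  0.055] [ 0.64  -0.372  0.074] ((0.6112005710601807, -0.38551679253578186), (0.02587580867111683, 0.057191718369722366), 89.52904510498047) [ 0.60880234 -0.38580718  0.06430898]
[285 183  38  27 565] [ 0.53  -0.304  0.056] [ 0.596 -0.211  0.086] ((0.5637614727020264, -0.25756579637527466), (0.04012869670987129, 0.09000775963068008), 22.934429168701172) [ 0.56209612 -0.2579848   0.07640256]
[275 205   6  44  58] [ 0.433 -0.199  0.055] [ 0.54  -0.185  0.099] ((0.48643189668655396, -0.19224150478839874), (0.1069931834936142, 0.012794265523552895), 0.3765089511871338) [ 0.4835128  -0.19413971  0.07442899]
[293 236  32  18 236] [ 0.421 -0.309  0.055] [ 0.463 -0.231  0.063] ((0.44263797998428345, -0.26849767565727234), (0.02903263084590435, 0.07928550988435745), 14.943998336791992) [ 0.43961261 -0.26846151  0.05752821]
[291 254  42  23 521] [ 0.368 -0.328  0.055] [ 0.418 -0.228  0.1  ] ((0.39234986901283264, -0.27807480096817017), (0.049758151173591614, 0.09832300990819931), 1.9186725616455078) [ 0.39232899 -0.27991577  0.07356904]
[301 276  14   6  35] [ 0.354 -0.284  0.077] [ 0.368 -0.253  0.1  ] ((0.36093664169311523, -0.26841315627098083), (0.013330550864338875, 0.031334083527326584), 0.32656916975975037) [ 0.36025803 -0.26557994  0.08767925]
```

View pics/crop.png

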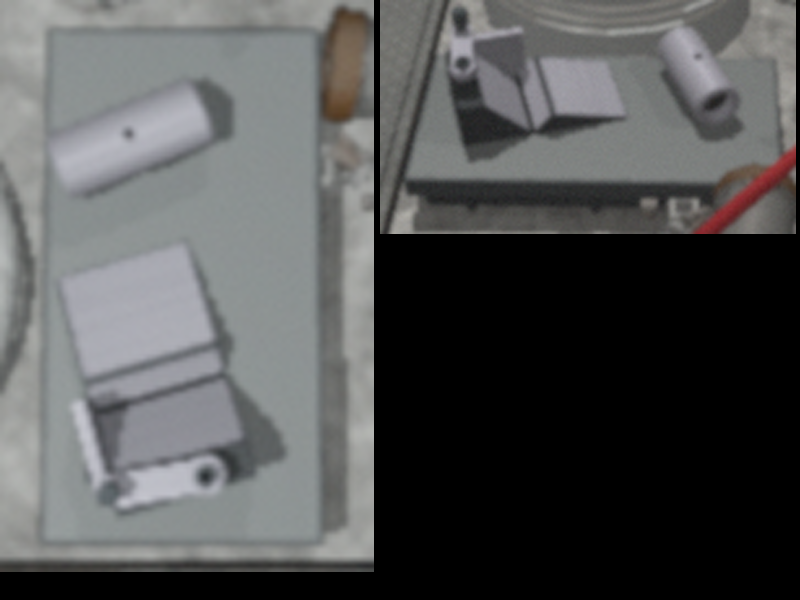

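The zoomed view shows the cradle yawed about 16° with its +x axis pointing away from the robot. The end stop and knob are on the left, the knob at crop (110,488), and the pivot at (207,474). The pin is yawed about 23°. The keeper is open. Next I fit the cradle pose.

```bash
cat >> h.py <<'E'
def fit(C,W):
    C,W=np.array(C),np.array(W);a,b=C.mean(0),W.mean(0);c,w=C-a,W-b
    th=np.arctan2((c[:,0]*w[:,1]-c[:,1]*w[:,0]).sum(),(c*w).sum());R=np.array([[np.cos(th),-np.sin(th)],[np.sin(th),np.cos(th)]])
    t=b-R@a;return th,t,W-(C@R.T+t)
E
python3 - <<'E'
from h import *
L=[((207,474),(-48,-12),66.5),((110,488),(-48,40),78.5),((60,280),(80,40),0),((185,243),(80,-40),0),((85,380),(19,40),17.5),((212,340),(19,-40),17.5),((95,410),(15.5,40),17.5),((224,375),(15.5,-40),17.5)]
C=[];W=[]
for (a,b),c,z in L:
    C.append(np.array(c)/1e3);W.append(ray("top",275+(a+.5)/4.4-.5,165+(b+.5)/4.4-.5,.04+z/1e3)[:2])
for idx in(range(8),range(6),range(4)):
    i=list(idx);th,t,r=fit(np.array(C)[i],np.array(W)[i]);print(np.degrees(th),t,(r*1e3).round(1).tolist())
# plate points from depth for ramp
P=pts("top",np.load("top0.npy"));R=np.array([[np.cos(th),-np.sin(th)],[np.sin(th),np.cos(th)]])
q=(P[...,:2]-t)@R
roi=np.zeros(q.shape[:2],bool);roi[165:295,275:360]=1
def show(lo,hi,n):
    m=roi&(abs(q[...,1])<.03)&(q[...,0]>lo)&(q[...,0]<hi);print(n,q[m].mean(0),P[m][:,2].mean(),np.polyfit(q[m][:,0],P[m][:,2],1))
show(.03,.07,"ramp");show(.09,.11,"flat");show(-.055,-.041,"wall");show(-.03,-.01,"flank")
m=roi&(P[...,2]>.06)&(q[...,0]>.1)&(P[...,1]>-.33)
(cx,sz,an)=cv2.minAreaRect(P[m][:,:2].astype(np.float32));print("pin",cx,sz,an,(np.array(cx)-t)@R)
pl=P[m];print(np.percentile(pl[:,2],98))
E
```

```text
16.001778209668444 [ 0.41573862 -0.27696374] [[3.8, -0.5], [11.5, 0.9], [1.4, -1.1], [1.0, 3.1], [2.7, -0.4], [3.4, 4.5], [-10.7, -5.2], [-13.0, -1.4]]
16.39306715512047 [ 0.41975027 -0.27596949] [[-0.4, -1.2], [7.6, 0.3], [-2.2, -2.5], [-3.1, 1.6], [-1.0, -1.4], [-0.9, 3.3]]
16.232949706761815 [ 0.42019479 -0.27640431] [[-0.8, -0.9], [7.1, 0.5], [-2.8, -1.9], [-3.5, 2.2]]
ramp [0.04980304 0.00016342] 0.04974256548586086 [-0.27677449  0.06352678]
flat [1.00034407e-01 8.85426968e-05] 0.04104884781484296 [-0.0250554   0.04355525]
wall [-0.04782759 -0.00027611] 0.09891651712431267 [-0.04203924  0.09690588]
flank [-0.02007491 -0.00014524] 0.06241415523112132 [-1.02667818  0.04180369]
pin (0.5530527234077454, -0.23866313695907593) (0.047109536826610565, 0.1334865838289261) 29.3432674407959 [ 0.13811159 -0.000903  ]
0.11083762604870148
```

Ramp, wall and flank heights match the spec. The cradle is at (0.420, -0.276) with yaw 16.3°, and in that frame the pin is at about (143, -22) mm. I'll hover behind the pin with the fingers half open.

apply_moves --targets '[[[0.71, 0.37, 0, 0.7, 0], [0.71, 0.37, 0, 0.7, 0], [0.71, 0.37, 0, 0.7, 0], [0.71, 0.37, 0, 0.7, 0], [0.71, 0.37, 0, 0.7, 0], [0.71, 0.37, 0, 0.7, 0], [0.71, 0.37, 0, 0.6, 0], [0.71, 0.37, 0, 0.6, 0]]]'

```text
clock: 0.77
eef_pos: [0.3783, -0.3574, 0.2479]
tool_rot: [0.98, 0.198, -0.0, -0.0]
ft_force: [-0.7, -1.2, -0.7]
grip_width: 0.0424
grasp_force: 0.0
```

apply_moves --targets '[[[0.71, 0.37, 0, 0, 0], [0.71, 0.37, 0, 0, 0], [0.71, 0.37, 0, 0, 0], [0.71, 0.37, -0.3, 0, 0], [0.71, 0.37, -0.5, 0, 0], [0.71, 0.37, -0.5, 0, 0], [0.71, 0.37, -0.5, 0, 0], [0.71, 0.37, -0.3, 0, 0]]]'

```text
clock: 1.43
eef_pos: [0.6044, -0.2386, 0.161]
tool_rot: [0.98, 0.198, -0.002, -0.001]
ft_force: [-0.2, -0.2, 0.4]
grip_width: 0.0424
grasp_force: 0.0
```

apply_moves --targets '[[[0, 0, 0, 0, 0], [0, 0, 0, 0, 0]]]'

```text
clock: 1.6
eef_pos: [0.6045, -0.2384, 0.1614]
tool_rot: [0.98, 0.2, -0.002, -0.001]
ft_force: [-0.4, -0.6, 0.1]
grip_width: 0.0425
grasp_force: 0.0
```

```bash
python3 - <<'E'
from h import *
o=get_obs();print(o["eef_pos"],o["tool_rot"],o["grip_width"],o["clock"])
p,d=imaging.camera("side");P=pts("side",d)
c=o["eef_pos"];m=(abs(P[...,0]-c[0])<.06)&(abs(P[...,1]-c[1])<.07)&(P[...,2]>.095)&(P[...,2]<.3)
print(m.sum(),np.percentile(P[m],[0,1,3],axis=0).round(4))
for z in np.arange(.095,.2,.01):
    k=m&(abs(P[...,2]-z)<.005)
    if k.any():print(z.round(3),k.sum(),P[k].min(0).round(3),P[k].max(0).round(3))
u,v=proj("side",c).astype(int);x0=max(0,u-90);y0=max(0,v-60)
cv2.imwrite("pics/s1.png",cv2.resize(p[y0:y0+140,x0:x0+180],None,fx=4,fy=4));print(x0,y0,u,v)
E
```

```text
[ 0.60454484 -0.23835372  0.16137994] [ 0.9798652   0.19964573 -0.00206317 -0.00123147] 0.042518819899145605 1.6
1890 [[ 0.5446 -0.3064  0.0953]
 [ 0.5488 -0.3037  0.1003]
 [ 0.5582 -0.3009  0.1086]]
0.095 18 [ 0.545 -0.186  0.095] [ 0.565 -0.168  0.1  ]
0.105 48 [ 0.545 -0.187  0.1  ] [ 0.567 -0.169  0.11 ]
0.115 16 [ 0.545 -0.178  0.11 ] [ 0.567 -0.168  0.113]
0.145 24 [ 0.586 -0.27   0.143] [ 0.619 -0.216  0.15 ]
0.155 81 [ 0.582 -0.276  0.15 ] [ 0.622 -0.213  0.16 ]
0.165 80 [ 0.583 -0.277  0.16 ] [ 0.622 -0.215  0.17 ]
0.175 76 [ 0.583 -0.276  0.17 ] [ 0.621 -0.215  0.18 ]
0.185 41 [ 0.579 -0.275  0.18 ] [ 0.609 -0.197  0.19 ]
0.195 114 [ 0.572 -0.293  0.191] [ 0.635 -0.202  0.2  ]
242 94 332 154
```

View pics/s1.png

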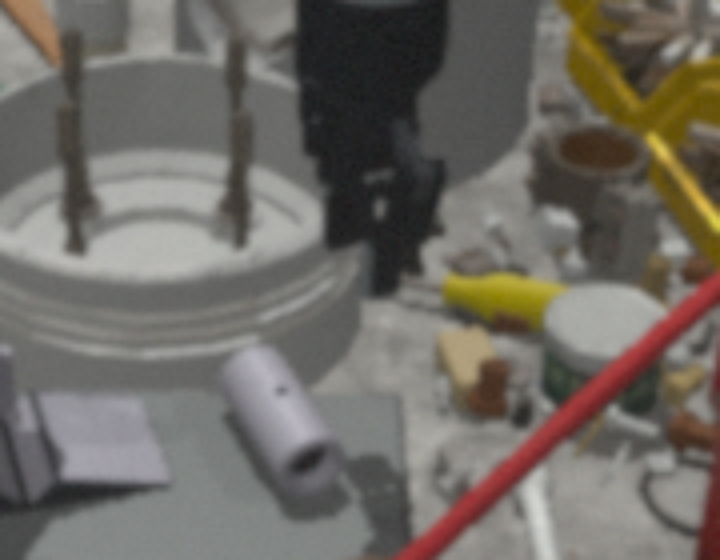

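The fingers hang directly behind the pin, with their tips at about z = 0.145, 16 mm ahead of the TCP. I descend, then approach.

apply_moves --targets '[[[0, 0, -0.6, 0, 0], [0, 0, -0.6, 0, 0], [0, 0, -0.6, 0, 0], [0, 0, -0.4, 0, 0], [0, 0, -0.18, 0, 0], [0, 0, 0, 0, 0]]]'

```text
clock: 2.15
eef_pos: [0.6025, -0.2407, 0.068]
tool_rot: [0.98, 0.197, -0.001, -0.001]
ft_force: [0.4, 0.2, -0.7]
grip_width: 0.0426
grasp_force: 0.0
```

apply_moves --targets '[[[-0.07, -0.03, 0, 0, 0], [-0.07, -0.03, 0, 0, 0], [-0.07, -0.03, 0, 0, 0], [-0.07, -0.03, 0, 0, 0], [-0.07, -0.03, 0, -0.5, 0], [-0.09, -0.03, 0, -0.8, 0], [-0.09, -0.03, 0, -0.8, 0], [-0.09, -0.03, 0, -0.8, 0]]]'

```text
clock: 2.82
eef_pos: [0.5792, -0.2498, 0.0692]
tool_rot: [0.985, 0.173, -0.0, 0.0]
ft_force: [0.3, -0.2, 1.0]
grip_width: 0.0426
grasp_force: 0.1
```

```bash
cat >> h.py <<'E'
T=np.array([.420,-.2763]);YAW=np.radians(16.3)
RC=np.array([[np.cos(YAW),-np.sin(YAW)],[np.sin(YAW),np.cos(YAW)]])
def see(name=None,lo=-.0,hi=.2,box=None):
    o=get_obs();c=(o["eef_pos"][:2]-T)@RC*1e3;a=np.degrees(2*np.arctan2(o["tool_rot"][1],o["tool_rot"][0]))
    print("tcp cradle",c.round(1),"z",o["eef_pos"][2].round(4),"yaw-cr",(a-16.3).round(1),"F",o["ft_force"].round(1),"t",o["clock"])
    for n in("top","side"):
        p,d=imaging.camera(n)
        if name:cv2.imwrite(f"pics/{name}_{n}.png",p)
        P=pts(n,d);q=(P[...,:2]-T)@RC
        b=(p.astype(int).mean(2)>105)
        m=(q[...,0]>lo)&(q[...,0]<hi)&(q[...,1]<.06)&(q[...,1]>-.1)&(P[...,2]-.04>np.clip((.08-q[...,0])*.287,0,.0175)+.008)&(P[...,2]<.105)&b&(P[...,1]<-.212)
        k,l,s,_=cv2.connectedComponentsWithStats(m.astype(np.uint8))
        if k>1:
            i=1+s[1:,4].argmax();qq=q[l==i]*1e3;z=P[l==i][:,2]
            print(n,s[i,4],"min",np.percentile(qq,2,axis=0).round(1),"max",np.percentile(qq,98,axis=0).round(1),"ztop",np.percentile(z,95).round(4),"rect",cv2.minAreaRect(qq.astype(np.float32)))
E
python3 -c "
from h import *
see(lo=.08)"
```

```text
tcp cradle [160.2 -19.3] z 0.0692 yaw-cr 3.6 F [ 0.3 -0.2  1. ] t 2.8167
top 329 min [105.9 -67.7] max [138.2   9.1] ztop 0.0825 rect ((123.38508605957031, -26.155654907226562), (30.22648811340332, 85.69803619384766), 6.573775768280029)
side 418 min [100.9 -68.8] max [137.2  14.8] ztop 0.0794 rect ((125.54891967773438, -26.348194122314453), (45.3480224609375, 91.07266998291016), 5.942084789276123)
```

apply_moves --targets '[[[-0.09, -0.03, 0, -0.8, 0], [-0.09, -0.03, 0, -0.8, 0], [-0.09, -0.03, 0, -0.8, 0], [-0.09, -0.03, 0, -0.8, 0], [-0.09, -0.03, 0, -0.5, 0], [-0.09, -0.025, 0, 0, 0], [-0.09, -0.025, 0, 0, 0]]]'

```text
clock: 3.5
eef_pos: [0.554, -0.2578, 0.0691]
tool_rot: [0.99, 0.141, -0.0, -0.0]
ft_force: [1.0, 0.8, 0.5]
grip_width: 0.0428
grasp_force: 0.1
```

```bash
python3 -c "
from h import *
see(lo=.065)"
```

```text
tcp cradle [133.8 -19.9] z 0.0691 yaw-cr -0.0 F [1.  0.8 0.5] t 3.5
top 262 min [ 79.9 -70.9] max [110.3  -8. ] ztop 0.0827 rect ((95.97071838378906, -36.498573303222656), (29.23395347595215, 71.20170593261719), 6.0120368003845215)
side 433 min [ 73.5 -72.1] max [109.2  13.5] ztop 0.0792 rect ((95.6559829711914, -28.885807037353516), (38.12443923950195, 91.06380462646484), 6.841983795166016)
```

apply_moves --targets '[[[-0.07, -0.02, 0, -0.4, 0], [-0.07, -0.02, 0, -0.4, 0], [-0.07, -0.02, 0, -0.4, 0], [-0.07, -0.02, 0, -0.4, 0], [-0.07, -0.02, 0, -0.4, 0], [-0.07, -0.02, 0, 0, 0], [-0.07, -0.02, 0, 0, 0]]]'

```text
clock: 4.18
eef_pos: [0.5354, -0.2637, 0.0696]
tool_rot: [0.992, 0.124, 0.001, 0.0]
ft_force: [1.9, -0.3, -0.0]
grip_width: 0.0428
grasp_force: 1.4
```

```bash
python3 -c "
from h import *
see(lo=.045)"
```

```text
tcp cradle [114.3 -20.3] z 0.0696 yaw-cr -2.0 F [ 1.9 -0.3 -0. ] t 4.1833
top 199 min [ 62.8 -71.8] max [ 88.1 -20.1] ztop 0.083 rect ((74.26925659179688, -44.102989196777344), (27.780855178833008, 58.491695404052734), 4.930319309234619)
side 425 min [ 60.7 -72.9] max [97.2 13.3] ztop 0.0802 rect ((78.64678192138672, -29.524959564208984), (91.42362976074219, 38.71501159667969), 86.70069122314453)
```

apply_moves --targets '[[[-0.08, -0.022, 0.02, 0, 0], [-0.08, -0.022, 0.02, 0, 0], [-0.08, -0.022, 0.023, 0, 0], [-0.08, -0.022, 0.023, 0.3, 0], [-0.08, -0.022, 0.023, 0.3, 0], [-0.08, -0.022, 0.023, 0.4, 0], [-0.08, -0.022, 0.023, 0.4, 0], [-0.08, -0.022, 0.023, 0.4, 0]]]'

```text
clock: 4.95
eef_pos: [0.5099, -0.2704, 0.077]
tool_rot: [0.99, 0.14, 0.001, 0.0]
ft_force: [5.3, 1.4, 2.3]
grip_width: 0.0425
grasp_force: 2.5
```

```bash
python3 -c "
from h import *
see('r',lo=.02)"
```

```text
tcp cradle [ 88.  -19.6] z 0.077 yaw-cr -0.2 F [5.3 1.4 2.3] t 4.95
top 134 min [ 37.2 -72.8] max [ 63.2 -34.4] ztop 0.0898 rect ((50.95369338989258, -51.32829666137695), (44.086875915527344, 27.92881965637207), 89.68487548828125)
side 435 min [ 34.2 -73.3] max [69.9 11.3] ztop 0.0873 rect ((53.19743347167969, -31.44332504272461), (90.82047271728516, 39.43000411987305), 89.6137924194336)
```

apply_moves --targets '[[[-0.08, -0.022, 0.023, 0, 0], [-0.08, -0.022, 0.023, 0, 0], [-0.08, -0.022, 0.023, 0, 0], [-0.08, -0.022, 0.023, 0, 0], [-0.08, -0.022, 0.023, 0, 0], [-0.08, -0.022, 0.023, 0, 0], [-0.08, -0.022, 0.023, 0, 0], [-0.06, -0.017, 0.02, 0, 0]]]'

```text
clock: 5.72
eef_pos: [0.4848, -0.2772, 0.0838]
tool_rot: [0.99, 0.14, 0.001, 0.0]
ft_force: [3.5, 1.0, 1.1]
grip_width: 0.0428
grasp_force: 2.4
```

```bash
python3 -c "
from h import *
see(lo=-.01)"
```

```text
tcp cradle [ 61.9 -19.1] z 0.0838 yaw-cr -0.2 F [3.5 1.  1.1] t 5.7167
top 55 min [ 11.3 -72.5] max [ 30.3 -52. ] ztop 0.0962 rect ((21.01776885986328, -61.01625061035156), (20.087745666503906, 23.076412200927734), 0.006894523277878761)
side 435 min [  8.4 -72.4] max [44.5 12.5] ztop 0.0946 rect ((30.459630966186523, -30.084423065185547), (89.47737884521484, 46.87546157836914), 88.39757537841797)
```

apply_moves --targets '[[[-0.06, -0.018, 0.02, 0, 0], [-0.06, -0.018, 0.02, 0, 0], [-0.06, -0.018, 0.02, 0, 0], [-0.05, -0.015, 0.01, 0, 0], [-0.05, -0.015, 0, 0, 0], [-0.05, -0.015, 0, 0, 0], [-0.05, -0.015, 0, 0, 0], [-0.05, -0.015, 0, 0, 0]]]'

```text
clock: 6.48
eef_pos: [0.4657, -0.2822, 0.0855]
tool_rot: [0.99, 0.139, -0.001, -0.001]
ft_force: [-1.1, -0.6, -0.1]
grip_width: 0.0427
grasp_force: 0.0
```

apply_moves --targets '[[[-0.05, -0.015, 0, 0, 0], [-0.05, -0.015, 0, 0, 0], [-0.05, -0.015, 0, 0, 0], [-0.03, -0.01, 0, 0, 0], [0, 0, 0, 0, 0]]]'

```text
clock: 6.9
eef_pos: [0.4597, -0.2847, 0.0862]
tool_rot: [0.99, 0.14, -0.0, -0.0]
ft_force: [-0.2, -0.1, 0.1]
grip_width: 0.0424
grasp_force: 0.0
```

```bash
python3 -c "
from h import *
see('v',lo=-.035)
a=cv2.imread('pics/v_side.png')[160:250,190:340];b=cv2.imread('pics/v_top.png')[190:295,270:360]
a=cv2.resize(a,None,fx=3.2,fy=3.2);b=cv2.resize(b,None,fx=3.4,fy=3.4);c=np.zeros((380,800,3),np.uint8);c[:a.shape[0],:a.shape[1]]=a;c[:b.shape[0],485:485+b.shape[1]]=b;cv2.imwrite('pics/v.png',c)"
```

```text
tcp cradle [ 35.8 -19.2] z 0.0862 yaw-cr -0.3 F [-0.2 -0.1  0.1] t 6.9
top 8 min [-20.3 -72. ] max [-13.9 -65.8] ztop 0.085 rect ((-17.407320022583008, -68.76441192626953), (5.021576881408691, 7.362124443054199), 75.37193298339844)
side 466 min [-22.1 -73. ] max [14.3 16.6] ztop 0.0899 rect ((-3.6234683990478516, -16.077003479003906), (39.26936721801758, 118.51506805419922), 1.033853530883789)
```

View pics/v.png

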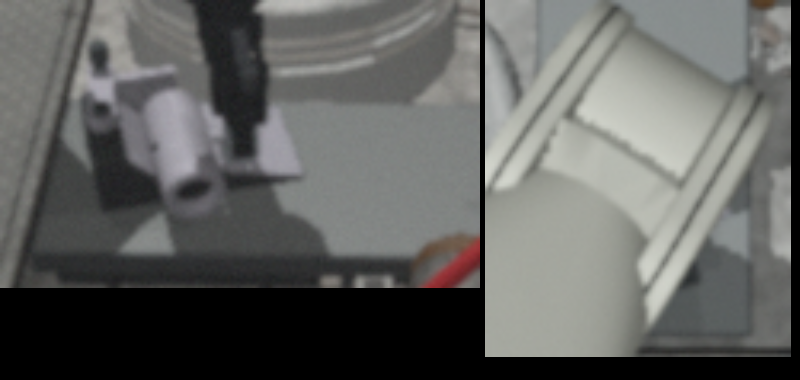

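The pin is seated in the V: its top reads 0.090, as expected. It spans y = -73 to +16 mm in the cradle frame, so it needs about 23 mm endways. I retreat, shut the fingers and go round to the open end.

apply_moves --targets '[[[0.2, 0.06, 0, 0, 0], [0.2, 0.06, 0.2, 0, 0], [0, 0, 0.7, 0, -1], [0, 0, 0.7, 0.3, -1], [0, 0, 0.25, 0, -1], [-0.2, -0.8, 0, 0, -1], [-0.2, -0.8, 0, 0, -1], [-0.22, -0.9, 0, 0, -1]]]'

```text
clock: 7.67
eef_pos: [0.4522, -0.3798, 0.1607]
tool_rot: [0.99, 0.144, 0.001, 0.0]
ft_force: [0.0, 0.0, 0.5]
grip_width: 0.0002
grasp_force: 0.0
```

apply_moves --targets '[[[0, 0, 0, 0, -1], [0, 0, -0.6, 0, -1], [0, 0, -0.6, 0, -1], [0, 0, 0, 0, -1], [0, 0, 0, 0, -1]]]'

```text
clock: 8.08
eef_pos: [0.4504, -0.3785, 0.1106]
tool_rot: [0.99, 0.142, -0.001, -0.002]
ft_force: [-0.2, 0.1, 0.7]
grip_width: -0.0002
grasp_force: 0.0
```

```bash
python3 - <<'E'
from h import *
see('e',lo=-.035)
o=get_obs();print(o["grip_width"])
p,d=imaging.camera("side");P=pts("side",d);q=(P[...,:2]-T)@RC*1e3;c=(o["eef_pos"][:2]-T)@RC*1e3
m=(abs(q-c)<50).all(-1)&(p.mean(2)<90)
for z in np.arange(.08,.17,.008):
    k=m&(abs(P[...,2]-z)<.004)
    if k.any():print(z.round(3),k.sum(),(q[k].min(0)-c).round(1),(q[k].max(0)-c).round(1))
E
```

```text
tcp cradle [   0.5 -106.6] z 0.1106 yaw-cr 0.1 F [-0.2  0.1  0.7] t 8.0833
top 489 min [-33.  -60.4] max [18.4 29.7] ztop 0.0924 rect ((-7.822956085205078, -17.505512237548828), (53.958587646484375, 104.80714416503906), 0.1409214437007904)
side 226 min [-22.6 -71.9] max [-7.  15.7] ztop 0.0887 rect ((-14.447065353393555, -17.002429962158203), (118.70252227783203, 17.977970123291016), 88.92706298828125)
-0.00025841386663734596
0.08 7 [-23.4  33. ] [-10.1  37.8]
0.096 10 [-11.1  -8.8] [ 7.  -4.4]
0.104 25 [-13.3 -15.4] [7.1 1.7]
0.112 39 [-13.5 -16. ] [ 7.7 -1.7]
0.12 33 [-13.1 -17.3] [ 7.7 -3.2]
0.128 11 [ -8.9 -17.4] [  4.6 -12.1]
0.144 22 [-14.3 -36.5] [  9.4 -12.9]
0.152 15 [-14.4 -40.4] [  8.4 -12.5]
0.16 36 [-16.8 -49.3] [ 11.7 -12.8]
0.168 42 [-17.8 -49.9] [14.2 -6.5]
```

apply_moves --targets '[[[0, 0, -0.5, 0, -1], [0, 0, -0.47, 0, -1], [0, 0, 0, 0, -1], [-0.028, 0.096, 0, 0, -1], [-0.028, 0.096, 0, 0, -1], [-0.028, 0.096, 0, 0, -1], [-0.021, 0.072, 0, 0, -1], [-0.021, 0.072, 0, 0, -1]]]'

```text
clock: 8.9
eef_pos: [0.4466, -0.3624, 0.0746]
tool_rot: [0.99, 0.142, 0.001, 0.001]
ft_force: [-0.6, -0.6, 0.5]
grip_width: -0.0003
grasp_force: 0.0
```

apply_moves --targets '[[[-0.021, 0.072, 0, 0, -1], [-0.021, 0.072, 0, 0, -1], [-0.021, 0.072, 0, 0, -1], [-0.021, 0.072, 0, 0, -1], [-0.021, 0.072, 0, 0, -1], [-0.014, 0.048, 0, 0, -1]]]'

```text
clock: 9.4
eef_pos: [0.4418, -0.3464, 0.074]
tool_rot: [0.99, 0.142, 0.001, 0.001]
ft_force: [2.6, -3.6, 2.1]
grip_width: 0.0001
grasp_force: 1.8
```

```bash
python3 -c "
from h import *
see('e2',lo=-.035)"
```

```text
tcp cradle [  1.3 -73.4] z 0.074 yaw-cr 0.1 F [ 2.6 -3.6  2.1] t 9.4
top 159 min [-12.1  -9.9] max [18.7 30.3] ztop 0.0928 rect ((1.9769306182861328, 8.943581581115723), (43.80466079711914, 34.20982360839844), 89.86097717285156)
side 142 min [-22.6 -58.9] max [-12.3  29.3] ztop 0.0873 rect ((-17.212953567504883, -12.764850616455078), (109.8044662475586, 11.115943908691406), 89.77631378173828)
```

Contact force is about 4 N. The pin end is now at y ≈ -59, so about 9 mm is left. I push slowly until it butts.

apply_moves --targets '[[[-0.014, 0.048, 0, 0, -1], [-0.014, 0.048, 0, 0, -1], [-0.014, 0.048, 0, 0, -1]]]'

```text
clock: 9.75
eef_pos: [0.44, -0.3405, 0.0736]
tool_rot: [0.99, 0.142, 0.0, 0.0]
ft_force: [1.2, -2.6, 1.5]
grip_width: -0.0
grasp_force: 1.8
```

apply_moves --targets '[[[-0.01, 0.035, 0, 0, -1], [-0.01, 0.035, 0, 0, -1]]]'

```text
clock: 9.92
eef_pos: [0.439, -0.3375, 0.0735]
tool_rot: [0.99, 0.142, 0.0, 0.0]
ft_force: [0.4, -4.0, 1.9]
grip_width: 0.0003
grasp_force: 1.8
```

```bash
python3 -c "
from h import *
see('e3',lo=-.035)"
```

```text
tcp cradle [  1.1 -64.1] z 0.0735 yaw-cr 0.1 F [ 0.4 -4.   1.9] t 9.9167
top 168 min [-14.2   5. ] max [18.6 48.4] ztop 0.0924 rect ((8.670544624328613, 29.28409194946289), (23.934049606323242, 59.67513656616211), 36.68158721923828)
side 170 min [-31.6 -48.6] max [-12.5  46.7] ztop 0.0866 rect ((-17.243289947509766, -3.844036102294922), (20.87078094482422, 107.07013702392578), 7.920682430267334)
```

apply_moves --targets '[[[-0.01, 0.035, 0, 0, -1], [-0.01, 0.035, 0, 0, -1]]]'

```text
clock: 10.18
eef_pos: [0.4386, -0.3362, 0.0736]
tool_rot: [0.99, 0.142, 0.0, 0.002]
ft_force: [1.9, -9.8, -1.2]
grip_width: -0.0001
grasp_force: 5.0
```

apply_moves --targets '[[[-0.01, 0.035, 0, 0, -1], [0, 0, 0, 0, -1]]]'

```text
clock: 10.35
eef_pos: [0.4388, -0.3362, 0.0739]
tool_rot: [0.99, 0.142, 0.001, 0.003]
ft_force: [2.9, -10.3, -1.5]
grip_width: -0.0002
grasp_force: 5.2
```

The force rose to 10 N and motion stopped, so the pin is butted. I back off, rise and measure the knob.

apply_moves --targets '[[[0.02, -0.08, 0, 0, -1], [0.03, -0.1, 0, 0, -1], [0.03, -0.1, 0, 0, -1], [0.03, -0.1, 0, 0, -1], [0, 0, 0.8, 0, -1], [0, 0, 0.9, 0, -1], [0, 0, 0.9, 0, -1], [0, -0.3, 0.4, 0, -1]]]'

```text
clock: 11.02
eef_pos: [0.4434, -0.3601, 0.1981]
tool_rot: [0.99, 0.143, 0.002, 0.001]
ft_force: [0.7, -1.0, 0.9]
grip_width: 0.0001
grasp_force: 0.0
```

```bash
python3 - <<'E'
from h import *
d0=np.load("top0.npy")
for n in("top0","top","side"):
    if n=="top0":p=cv2.imread("pics/top0.png");d=d0;c="top"
    else:p,d=imaging.camera(n);c=n;cv2.imwrite(f"pics/k_{n}.png",p)
    P=pts(c,d);q=(P[...,:2]-T)@RC*1e3;z=P[...,2]*1e3-40
    for nm,y0,y1,z0,z1 in(("knob",20,60,64,85),("arm",0,25,52,63)):
        m=(q[...,0]>-75)&(q[...,0]<-20)&(q[...,1]>y0)&(q[...,1]<y1)&(z>z0)&(z<z1)
        if m.any():print(n,nm,m.sum(),q[m].min(0).round(1),q[m].max(0).round(1),q[m].mean(0).round(1),z[m].max().round(1))
    m=(q[...,0]>-60)&(q[...,0]<25)&(abs(q[...,1])<85)&(z>42)&(z<53)
    if m.any():print("pinTop",q[m].min(0),q[m].max(0))
for k in((-48,40,78.5),(-48,-12,66.5)):
    w=np.r_[T+RC@np.array(k[:2])/1e3,.04+k[2]/1e3];print(proj("top",w),proj("side",w))
a=cv2.resize(cv2.imread("pics/k_side.png")[165:245,190:320],None,fx=3.6,fy=3.6);b=cv2.resize(cv2.imread("pics/top0.png")[240:295,285:345],None,fx=5,fy=5);c=np.zeros((300,790,3),np.uint8);c[:288,:468]=a;c[:275,480:780]=b;cv2.imwrite("pics/k.png",c)
E
```

```text
top0 knob 28 [-49.3  33.2] [-36.5  47.4] [-42.7  40.3] 83.2
top0 arm 73 [-55.9   0.3] [-36.5  24.6] [-46.   12.6] 62.9
pinTop [-57.52175122 -35.15856659] [ 7.67935593 49.15785576]
top knob 19 [-45.1  32.3] [-36.4  47.4] [-40.5  40.8] 81.2
pinTop [-36.81929695 -43.09057807] [17.78288161 49.18652178]
side knob 46 [-51.6  30.2] [-38.7  46.9] [-45.4  36.3] 79.5
side arm 58 [-57.1   2.4] [-38.  25.] [-47.6  12.7] 61.4
pinTop [-59.03165432 -52.88592055] [12.78444928 50.02218251]
[299.80379786 278.74987043] [217.9525881  173.49696221]
[321.2567517  272.07398307] [222.01851484 192.52659445]
```

View pics/k.png

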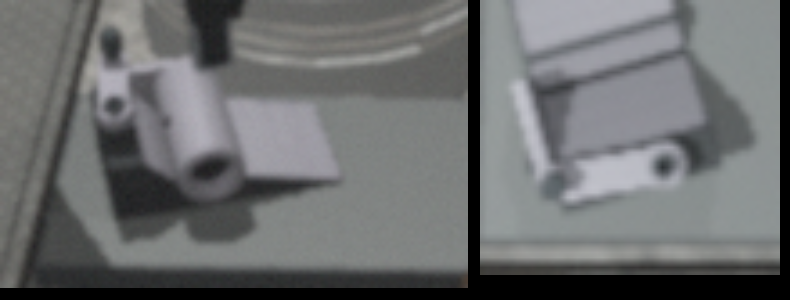

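The pin is home against the stop (right and left crops). The knob stands at about cradle (-44, 40), so the keeper is nearly at 0. I go behind the knob on the -x side.

apply_moves --targets '[[[-0.68, 0.63, 0, 0, -1], [-0.68, 0.63, 0, 0, -1], [-0.68, 0.63, 0, 0, -1], [-0.7, 0.62, 0, 0, -1], [0, 0, -0.6, 0, -1], [0, 0, -0.6, 0, -1], [0, 0, -0.45, 0, -1], [0, 0, -0.22, 0, -1]]]'

```text
clock: 11.78
eef_pos: [0.3302, -0.2581, 0.1156]
tool_rot: [0.99, 0.142, -0.002, -0.002]
ft_force: [-0.3, 0.8, 0.2]
grip_width: -0.0002
grasp_force: 0.0
```

```bash
python3 - <<'E'
from h import *
see(lo=-.035)
p,d=imaging.camera("side");cv2.imwrite("pics/n.png",cv2.resize(p[120:240,150:310],None,fx=3.5,fy=3.5))
E
```

```text
tcp cradle [-81.1  42.7] z 0.1156 yaw-cr 0.1 F [-0.3  0.8  0.2] t 11.7833
top 819 min [-34.1 -45.9] max [17.9 47.3] ztop 0.0926 rect ((-7.831108093261719, 1.9190254211425781), (101.03483581542969, 54.1662712097168), 89.86322784423828)
side 514 min [-26.8 -48.5] max [14.8 45.5] ztop 0.0897 rect ((-3.698484420776367, 0.2278289794921875), (49.139949798583984, 102.1549301147461), 8.49437141418457)
```

View pics/n.png

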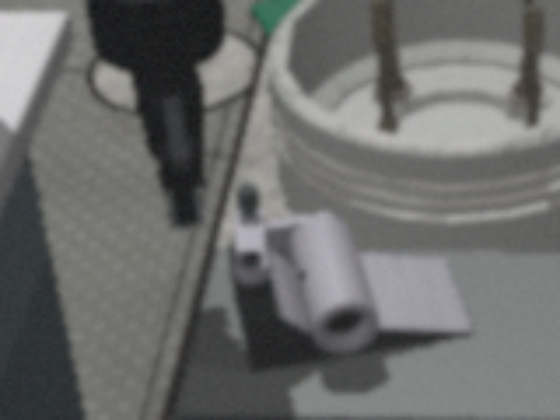

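apply_moves --targets '[[[0, 0, 0.2, 0, -1], [0.096, 0.028, 0, 0, -1], [0.096, 0.028, 0, 0, -1], [0.096, 0.028, 0, 0, -1], [0.107, -0.01, 0, 0, -1], [0.107, -0.01, 0, 0, -1], [0.107, -0.01, 0, 0, -1], [0.107, -0.01, 0, 0, -1]]]'

```text
clock: 12.6
eef_pos: [0.3613, -0.2582, 0.1265]
tool_rot: [0.99, 0.142, -0.0, -0.0]
ft_force: [-1.0, 0.6, -0.7]
grip_width: -0.0
grasp_force: 0.5
```

apply_moves --targets '[[[0.107, -0.01, 0, 0, -1], [0.107, -0.01, 0, 0, -1], [0.107, -0.01, 0, 0, -1], [0.107, -0.01, 0, 0, -1], [0.107, -0.01, 0, 0, -1], [0.107, -0.01, 0, 0, -1]]]'

```text
clock: 13.1
eef_pos: [0.3868, -0.2618, 0.1266]
tool_rot: [0.99, 0.142, -0.001, 0.001]
ft_force: [-3.8, -5.1, -1.2]
grip_width: -0.0002
grasp_force: 2.8
```

```bash
cat >> h.py <<'E'
def knob():
    for n in("top","side"):
        p,d=imaging.camera(n);P=pts(n,d);q=(P[...,:2]-T)@RC*1e3;z=P[...,2]*1e3-40
        for nm,z0,z1 in(("knob",64,85),("arm",53,63)):
            m=(q[...,0]>-75)&(q[...,0]<30)&(abs(q[...,1])<60)&(z>z0)&(z<z1)
            if nm=="arm":m&=p.mean(2)>105
            if m.any():print(n,nm,m.sum(),q[m].min(0).round(1),q[m].max(0).round(1),q[m].mean(0).round(1))
E
python3 - <<'E'
from h import *
see('m',lo=-.035);knob()
E
```

```text
tcp cradle [-27.8  23.2] z 0.1266 yaw-cr 0.0 F [-3.8 -5.1 -1.2] t 13.1
top 301 min [-16.6 -47.2] max [18.5  6.6] ztop 0.0928 rect ((0.1848316192626953, -18.052698135375977), (37.9232177734375, 60.897377014160156), 0.12138256430625916)
side 253 min [-14.3 -40.2] max [15.6 38.3] ztop 0.0899 rect ((-0.8463401794433594, 0.1182708740234375), (35.02234649658203, 91.10841369628906), 0.008928608149290085)
top arm 11 [ -8.  -44.8] [ 5.9 -6.1] [  0.5 -23.6]
side knob 121 [-56.7 -18.4] [-5.4 31.3] [-26.4  11.8]
side arm 33 [-61.2 -22.4] [-3.4 24.1] [-42.8  -1.5]
```

apply_moves --targets '[[[-0.19, -0.056, 0, 0, -1], [-0.11, 0.38, 0, 0, -1], [-0.11, 0.38, 0, 0, -1], [0, 0, 0, 0, -1], [0.33, 0.1, 0, 0, -1], [0.38, 0.11, 0, 0, -1], [0, 0, 0, 0, -1]]]'

```text
clock: 13.88
eef_pos: [0.4025, -0.2247, 0.1274]
tool_rot: [0.99, 0.143, 0.002, 0.001]
ft_force: [0.8, -0.2, -0.4]
grip_width: 0.0004
grasp_force: 0.0
```

```bash
python3 - <<'E'
from h import *
see('m2',lo=-.035);knob()
E
```

```text
tcp cradle [-2.4 54.4] z 0.1274 yaw-cr 0.2 F [ 0.8 -0.2 -0.4] t 13.8833
top 202 min [-18.8 -47.3] max [ 8.5 -7.8] ztop 0.0927 rect ((-5.218234062194824, -27.530500411987305), (42.17171859741211, 28.86455535888672), 89.60211181640625)
side 50 min [-34.4   0.9] max [-19.5  49. ] ztop 0.0998 rect ((-27.1401424407959, 24.889604568481445), (49.322364807128906, 16.51511001586914), 86.36019897460938)
top knob 32 [-57.3 -19.6] [-39.8  -2.7] [-48.8 -10.4]
top arm 92 [-58.1 -44.8] [ 5.9 10.2] [-35.8  -5.1]
side knob 117 [-56.6 -18.6] [ 3.2 51.1] [-17.2  25. ]
side arm 80 [-61. -23.] [-17.7  29.6] [-39.5  -1.1]
```

apply_moves --targets '[[[-0.07, -0.125, 0, 0, -1], [0.028, -0.096, 0, 0, -1], [0.028, -0.096, 0, 0, -1], [0.045, -0.091, 0, 0, -1], [0.045, -0.091, 0, 0, -1], [0.045, -0.091, 0, 0, -1], [0.045, -0.091, 0, 0, -1], [0.045, -0.091, 0, 0, -1]]]'

```text
clock: 14.75
eef_pos: [0.4075, -0.2558, 0.1267]
tool_rot: [0.99, 0.142, -0.0, 0.0]
ft_force: [0.6, 1.7, 0.5]
grip_width: -0.0002
grasp_force: 0.8
```

apply_moves --targets '[[[0.045, -0.091, 0, 0, -1], [0.035, -0.07, 0, 0, -1], [0.02, -0.05, 0, 0, -1]]]'

```text
clock: 15.0
eef_pos: [0.4115, -0.2643, 0.1266]
tool_rot: [0.99, 0.142, -0.0, 0.0]
ft_force: [0.0, 0.8, 0.4]
grip_width: -0.0001
grasp_force: 0.5
```

```bash
python3 - <<'E'
from h import *
see('m3',lo=-.035);knob()
E
```

```text
tcp cradle [-4.8 13.9] z 0.1266 yaw-cr 0.0 F [0.  0.8 0.4] t 15.0
top 4 min [ 16.8 -36.1] max [ 19.1 -30.9] ztop 0.0797 rect ((17.991554260253906, -33.52721405029297), (1.716160535812378, 5.274046421051025), 28.245885848999023)
side 130 min [-33.7 -18.7] max [-4.1 46.8] ztop 0.1 rect ((-18.441085815429688, 13.903202056884766), (69.21138763427734, 31.520387649536133), 89.29016876220703)
side knob 116 [-56.9 -19.1] [ 7.  12.6] [-12.7  -4.2]
side arm 103 [-61.  -24.7] [8.9 2.4] [-35.7 -12.1]
```

Nearly across. I push gently until it meets the stop.

apply_moves --targets '[[[0.024, -0.047, 0, 0, -1], [0.024, -0.047, 0, 0, -1]]]'

```text
clock: 15.37
eef_pos: [0.4129, -0.2672, 0.1265]
tool_rot: [0.99, 0.142, -0.0, -0.0]
ft_force: [-0.5, 0.5, -0.1]
grip_width: 0.0
grasp_force: 0.4
```

apply_moves --targets '[[[0.012, -0.035, 0, 0, -1], [0.012, -0.035, 0, 0, -1]]]'

```text
clock: 15.53
eef_pos: [0.4141, -0.2702, 0.1266]
tool_rot: [0.99, 0.142, -0.0, -0.0]
ft_force: [-1.1, 1.1, -0.1]
grip_width: -0.0
grasp_force: 1.0
```

apply_moves --targets '[[[0.012, -0.035, 0, 0, -1], [0.012, -0.035, 0, 0, -1], [0, 0, 0, 0, -1]]]'

```text
clock: 15.78
eef_pos: [0.4142, -0.271, 0.1261]
tool_rot: [0.99, 0.143, -0.001, -0.003]
ft_force: [-2.4, 6.4, 2.2]
grip_width: -0.0002
grasp_force: 3.5
```

```bash
python3 - <<'E'
from h import *
see(lo=-.035);knob()
E
```

```text
tcp cradle [-4.1  6.7] z 0.1261 yaw-cr 0.1 F [-2.4  6.4  2.2] t 15.7833
side 141 min [-34.  -20.3] max [-3.2 46.2] ztop 0.0998 rect ((-17.781023025512695, 12.098796844482422), (73.10973358154297, 32.97228240966797), 89.87823486328125)
side knob 109 [-56.5 -21.5] [6.5 6.9] [-12.   -9.3]
side arm 108 [-61.  -22.9] [ 9.6 -1.7] [-34.1 -13.5]
```

The force rose to 6.8 N with no further motion, so the keeper is at its stop. I back off the way I came, rise and look.

apply_moves --targets '[[[-0.02, 0.08, 0, 0, -1], [-0.06, 0.19, 0, 0, -1], [-0.06, 0.19, 0, 0, -1], [0, 0, 0.7, 0, -1], [0, 0, 0.9, 0, -1], [0, 0, 0.9, 0, -1], [-0.5, 0.2, 0.3, 0, -1], [-0.8, 0.3, 0, 0, -1]]]'

```text
clock: 16.65
eef_pos: [0.3614, -0.2366, 0.2428]
tool_rot: [0.99, 0.143, 0.004, 0.004]
ft_force: [-0.5, -0.8, 0.7]
grip_width: 0.0001
grasp_force: 0.0
```

apply_moves --targets '[[[-0.8, 0.5, 0, 0, -1], [-0.4, 0.5, 0, 0, -1], [0, 0, 0, 0, -1], [0, 0, 0, 0, -1]]]'

```text
clock: 16.98
eef_pos: [0.309, -0.194, 0.2392]
tool_rot: [0.99, 0.143, 0.001, 0.001]
ft_force: [0.3, -1.4, 0.2]
grip_width: -0.0001
grasp_force: 0.0
```

```bash
python3 - <<'E'
from h import *
see('f',lo=-.035);knob()
a=cv2.resize(cv2.imread("pics/f_side.png")[150:270,190:370],None,fx=2.4,fy=2.4);b=cv2.resize(cv2.imread("pics/f_top.png")[160:295,270:360],None,fx=4,fy=4);c=np.zeros((560,800,3),np.uint8);c[:a.shape[0],:a.shape[1]]=a;c[:b.shape[0],437:437+b.shape[1]]=b[:,:363];cv2.imwrite("pics/f.png",c)
E
```

```text
tcp cradle [-83.4 110.1] z 0.2392 yaw-cr 0.1 F [ 0.3 -1.4  0.2] t 16.9833
top 773 min [-33.8 -46.1] max [18.1 47.6] ztop 0.1014 rect ((-7.94825553894043, 2.0109710693359375), (54.05483627319336, 101.18862915039062), 0.15899106860160828)
side 209 min [-33.8 -21.6] max [ 2.7 46.4] ztop 0.1002 rect ((-13.972419738769531, 12.385719299316406), (72.75585174560547, 41.04551696777344), 89.12268829345703)
top knob 53 [-54.8 -19.6] [ 9.1 -4.2] [-23.  -10.9]
top arm 170 [-58.2 -43.7] [11.3 36.4] [-21.6 -10.3]
side knob 62 [-56.6 -22.3] [ 6.5 -6.7] [-14.6 -15.5]
side arm 113 [-43.3 -22.5] [ 9.9 -2.2] [-21.7 -12.9]
```

View pics/f.png

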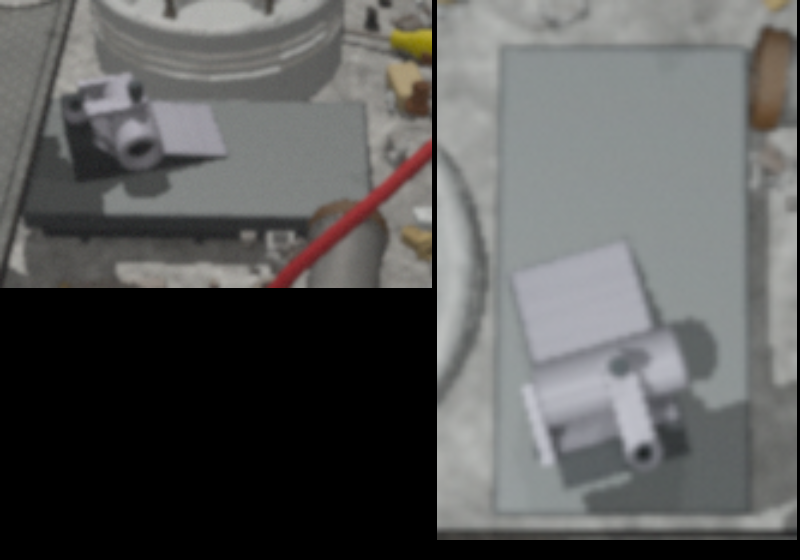

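The pin lies against the end stop at crop (540,400). The keeper runs straight across it from the pivot (640,455) to the knob (620,365). The robot is clear, so I hand in.

```bash
python3 -c "
from workcell import order
print(order.job_done())"
```

```text
the job is handed in; nothing more can be done
None
```

The job is handed in at about 17 s on the robot's clock: the pin was rolled up the ramp into the V and butted against the end stop, and the keeper was swung across it to its stop; no verdict was returned.

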